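# Load the blotting cassette into the tank and lock it

## Robot

A 7-joint arm with a two-finger parallel gripper is mounted at the origin on a cart in front of the work surface, level with it; the furniture and walls round the work are solid. World frame = base frame: x ahead of the robot, y to its left, z up, the work surface at z = 0. Lengths are in mm, angles in rad, forces in N, time in s.
With the tool pointing down it reaches from about 400 to 875 mm from the base axis. Payload 4.4 kg.
Tool frame: the origin (TCP) lies midway between the tips of the shut fingers; the grasp point (between the pads) lies 19 mm behind it; z points along the fingers, y is the line along which they close (so a half turn about z gives the same grasp; the last joint's range is limited). The gripper opens to 85 mm and grips with 20 to 120 N. Pads are 22 mm wide; open, the fingers measure 114 mm over their backs; the gripper's body (76 mm by 85 mm) begins 54 mm behind the grasp point. The pads swing forward as they close: fully open they stand 13 mm farther back than shut.
Start: joints at [1.172, 0.628, 0.038, 1.517, -0.027, 0.996, -0.02], TCP at [212.377, -614.34, 231.313] pointing down, gripper open.
Joint ranges: [-3.06, 3.06], [-0.37, 2.12], [-1.25, 1.32], [0.18, 2.47], [-1.1, 4.24], [0.23, 1.98], [-2.94, 2.94]. Speed limits (rad/s): [2.57, 2.57, 3.14, 3.14, 3.14, 3.14, 3.14].

## Interface

Orientations are given as [roll, pitch, yaw] about the fixed x, y, z axes, in that order (R = Rz(yaw) Ry(pitch) Rx(roll)).
In Python, from cell import read_state, get_image, finish_job gives the robot as it stands.
- The arm moves only by the tool send_rows, never from a script. Its argument "series" is a list of rows, each an object of numbers: "ax", "ay", "az": the turn, a rotation vector about the tool's x, y, z in rad; "dx", "dy", "dz": the shift along the tool's x, y, z in cm; "hand": the closure, from 0 (fully open) to 1 (shut). In form: [{"ax": .., "ay": .., "az": .., "dx": .., "dy": .., "dz": .., "hand": ..}, ...]. A call has 1 to 10 rows; each row is the pose to reach, as a shift and turn from the pose commanded when the call began, along the tool's axes at that moment; what a row does not reach only later rows make up. A row lasts 1/10 s, in which the tool goes at most 50 mm and 8.59 degrees, less where a joint would pass 70% of its speed; a pose out of reach is approached as far as the arm can. A call with a gripper value outside its range is refused whole. The fingers move at their own pace and stop on an object; the grip force is fixed at half the most. Time passes only in rows, so rows that repeat a pose let the fingers close. It gives the time, the measured TCP pose, the force, the opening and the grip force at its end, in the units of the state.
- read_state(): the state, without advancing time (a new reading comes with each control period).
- get_image(name): name is "scene" or "top" or "wrist"; returns a dict with "pixels" (480x640x3 uint8, red, green, blue), "mtx" (3x3 intrinsics, pixels), "k1" (the pictures are not rectified: a ray, as slopes to the right and down, at radius r is drawn at 1 + k1 r^2 times it, then the intrinsics apply), "R" (3x3) and "t" (3): a world point X has camera coordinates R X + t. Camera axes: x right, y down, z forward; pixel columns grow to the right and rows downward; lengths in mm; the calibration is good to about 2 mm. A picture is of the moment at which its call begins. There is no depth.
- finish_job(): hands the job in; it is judged then, once.
The state is a dict: "clock": time; "qpos": joint angles; "qd": joint speeds; "tau": joint torques, N m; "eef_pos": TCP position; "tool_rot": TCP orientation; "force": force on the tool from outside, world axes, zero at the start; "torque": the same for the moment, N m; "width": finger opening in mm; "gripper_force": force on a finger pad.
Only numpy, scipy, OpenCV 4.12 (cv2) and the standard library are available. Lean on these libraries where they do the work, as an engineer would, in place of code of your own. Each camera call takes 0.05 s, during which the arm holds its last target. There are 200 camera calls.

## Task

Take the black grid cassette out from between the two glass plates in the white drying rack, lower it upright and fully home into the grey guides of the clear blotting tank without letting it drop, then push the hold-down lever all the way down over it. The glass plates leave room only at the cassette's side edges and the tank's guides only at its faces, so the empty wide groove at the rack's other end is there for changing your grip. Leave the glass plates standing in the rack, and the bottle and the tip box where they are.

Things in the scene. Friction and masses are not known exactly. Their poses are not given: they have to be found in the camera images.
- cassette: Blotting cassette: flat black plastic slab with grid windows below a plain 30 mm top band, 64 wide (own x) x 14 thick (own y) x 100 high (own z, up), 0.1 to 0.2 kg. Origin: centre of its lower edge. At the start it stands upright in the rack's start groove. It has no front or back: either face may look either way.
- rack: White drying rack, fixed, 84 (own x) x 170 (own y) x 44 high; origin: centre of underside. Seven grooves run along own x, at own y = -63, -42, -21, 0, 21, 42, 63: narrow (8 wide), wide (16.6), narrow, wide, narrow, wide, narrow. Groove floors at z = 8; fins between them, own x -30 to 30, rise to z = 44 (tapered tops, 3 mm lead-in a side). Side rails at own x = +-38 rise to z = 20.
- start_groove (a point): Centre of the floor of the wide groove at own y = -42 of the rack, where the cassette stands at the start, glass plates in the narrow grooves either side (11 mm between cassette face and plate face). Axes as the rack.
- free_groove (a point): Centre of the floor of the wide groove at own y = +42 of the rack; nothing stands within 50 mm of it. Axes as the rack.
- glass_plate_1: Clear glass plate 64 (own x) x 6 (own y) x 104 high (own z), loose, upright in the rack's narrow groove at own y = -63. Origin: centre of its lower edge.
- glass_plate_2: Same glass plate, in the narrow groove at own y = -21.
- tank: Clear tank, fixed, 156 (own x) x 158 (own y), walls 87 high; origin: centre of underside. Its lever's paddle lies to own -x. In the middle two grey guide channels, facing each other along own y, take a cassette upright, width along own y, thickness along own x. |y| < 24 with |x| < 70 is free for fingers beside the cassette's faces down to z = 70.
- seat (a point): Centre of the seat for the cassette's lower edge, 10 mm above the tank's underside. Axes as the tank. The slot over it is 68 (own y) x 17 mm (own x); its mouth flares by about 4 mm a side, over its top 9 mm, 89 to 98 mm above the seat. Lips cover the cassette's faces from |y| = 24 outwards. A cassette fully home has its top 100 mm above the seat.
- lever (a joint): Angle of the hold-down lever (rad): 0 = fully down (locked), raised 0.9 to 1.2 at the start, limit 1.3. Turns about the tank's own y through lever_pivot; swings down toward own -x; stays where left (friction 0.08 N m, no spring). Down, its 8 mm steel finger, reaching in to own y = 20, lies 0.5 mm over the cassette's top edge; it cannot go down on a cassette that is not home.
- lever_pivot (a point): Pivot of the lever, at own x = 35, y = 60, z = 95 mm in the tank's frame. Axes as the tank.
- lever_paddle (a point): Middle of the top face of the lever's end paddle (grey, 30 mm along the lever x 22 wide x 9 thick): 95 mm in front of the pivot and 24 mm above it with the lever down. Raised, this face looks away from the paddle's side (to the tank's +x); push it forward and down.
- media_bottle: Bottle, 54 mm across, 103 high, standing left of the tank; loose, to be left alone.
- tip_box: Box of pipette tips, 71 x 125 x 68 high, on the bench behind the bottle; loose, to be left alone.
Mind the look-alikes: they are no part of the job. Several things have the shape of the cassette; the one meant has the colours described above.

How it is judged (in metres and radians):
On the way:
1. the cassette stands fully home in the tank's guides while the lever is still raised (horizontal distance between cassette and seat below 0.005 m and z of cassette in the frame of seat below 0.003 m and angle between cassette's own z axis and vertical below 0.08 rad and value of joint lever above 0.5 rad), for 0.2 s.
At the end, for the whole second after the job is handed in: The cassette stands upright (within 0.08 rad), grip band up, in the tank's guides with its lower edge within 5 mm sideways and 3 mm in height of the seat, at rest; the lever is down (below 0.1 rad); both glass plates stand in their grooves (horizontal distance between cassette and seat below 0.005 m and z of cassette in the frame of seat below 0.003 m and angle between cassette's own z axis and vertical below 0.08 rad and angle between the x axis of cassette and the y axis of tank, either way round below 0.1 rad and value of joint lever below 0.1 rad and linear speed of cassette below 0.02 m/s and angle between each of glass_plate_1, glass_plate_2's own z axis and vertical below 0.15 rad); the robot touches nothing.
It fails at once if the cassette drops into the tank (faster than 0.4 m/s inside the guides) (horizontal distance between cassette and seat below 0.015 m and z of cassette in the frame of seat below 0.08 m and linear speed of cassette above 0.4 m/s).
It fails at once if a glass plate is pulled out or knocked from its groove (moved 20 mm) (distance of any of glass_plate_1, glass_plate_2 from where it was at the start of the episode above 0.02 m).
It fails at once if the bottle or the tip box is shifted by 30 mm (distance of any of media_bottle, tip_box from where it was at the start of the episode above 0.03 m).
It also fails if it takes over 64 s, if anything falls off the work surface, if the arm or the gripper's body presses on something with over 40 N, if the wrist force passes 120 N, or if a joint passes its speed limit or range.

## Working session

There is one attempt and no reset: what is moved stays moved. The work goes in short steps, Python scripts to look and compute and a tool call to move; the robot and the scene stay as the last step left them, time stands still between calls to the robot, and variables do not carry over. Pictures are saved under pics/ and viewed, at most 10 in all, crops included, and the job is handed in when it is done.

Besides the shell and the picture viewer there is one more tool, called after "Call:" by a JSON object that holds its "name" and its "arguments", one argument or row to a line. send_rows: Moves the arm, as the interface text tells. Its arguments: {"type":"object","properties":{"series":{"type":"array","items":{"type":"object","properties":{"ax":{"type":"number"},"ay":{"type":"number"},"az":{"type":"number"},"dx":{"type":"number"},"dy":{"type":"number"},"dz":{"type":"number"},"hand":{"type":"number"}}}}},"required":["series"]}

```bash
mkdir -p pics; ls
cat > h.py <<'E'
import numpy as np, cv2, json
from cell import read_state, get_image, finish_job
def snap(n, f=None):
    im=get_image(n)
    np.savez(f'{f or n}.npz',**{k:np.array(v) for k,v in im.items()})
    return im
def load(n): return dict(np.load(f'{n}.npz'))
def proj(im,X):
    X=np.atleast_2d(X).astype(float); c=X@np.array(im['R']).T+np.array(im['t']); s=c[:,:2]/c[:,2:]
    s=s*(1+float(im['k1'])*(s**2).sum(1,keepdims=True)); K=np.array(im['mtx'])
    return s@K[:2,:2].T+K[:2,2]
def ray(im,uv):
    K=np.array(im['mtx']);uv=np.atleast_2d(uv).astype(float)
    s=cv2.undistortPoints(uv[:,None],K,np.array([float(im['k1']),0,0,0]))[:,0] 
    # model: drawn = s(1+k1 r^2), same as OpenCV k1
    d=np.c_[s,np.ones(len(s))]@np.array(im['R']); o=-np.array(im['R']).T@np.array(im['t'])
    return o,d
def onz(im,uv,z):
    o,d=ray(im,uv); return o+d*((z-o[2])/d[:,2])[:,None]
def save(im,f,crop=None,s=1):
    p=im['pixels']
    if crop: p=p[crop[1]:crop[3],crop[0]:crop[2]]
    cv2.imwrite(f'pics/{f}.png',cv2.resize(p[:,:,::-1],None,fx=s,fy=s,interpolation=cv2.INTER_CUBIC))
E
python3 - <<'E'
from h import *
s=read_state();print(s)
for n in('scene','top'):
    im=snap(n);save(im,n);print(n,np.round(-im['R'].T@im['t']),im['mtx'][0][0],im['k1'])
E
```

```text
pics
{'clock': 0.0, 'qpos': array([ 1.17221409,  0.62930891,  0.03844598,  1.51836534, -0.02700651,
        0.99628855, -0.01999788]), 'qd': array([ 0.00017165,  0.0006953 , -0.00097139,  0.00093293,  0.00028006,
       -0.00109464,  0.00023521]), 'tau': array([-1.18997445e-04, -5.63407302e+01,  1.22630574e+00, -1.93448156e+01,
        1.09527324e-02,  1.03758374e-02, -3.51923589e-06]), 'eef_pos': array([ 212.16390533, -613.74699409,  230.4141257 ]), 'tool_rot': array([-3.13974064e+00,  1.93199541e-05,  3.32777642e-01]), 'force': array([ 0.28149461,  0.46929121, -0.45881184]), 'torque': array([ 0.06067111,  0.00619427, -0.01432766]), 'gripper_force': 0.0, 'width': 85.23179780244178}
scene [ 46. 125. 684.] 492.11437561279337 -0.10940741563136747
top [ 475. -181.  952.] 508.51923976075756 -0.10471054471016046
```

View pics/scene.png

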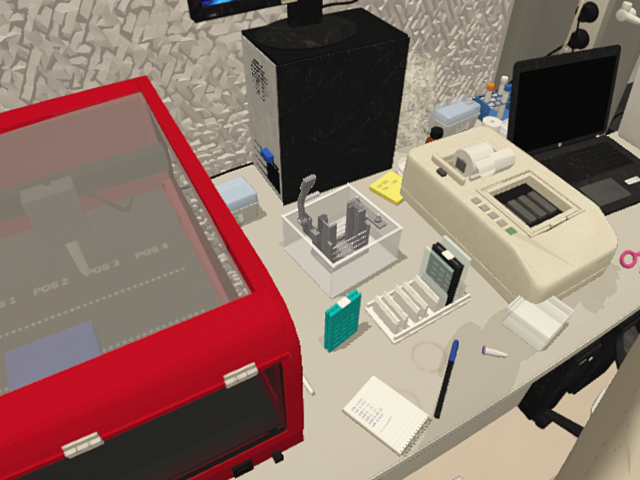

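View pics/top.png

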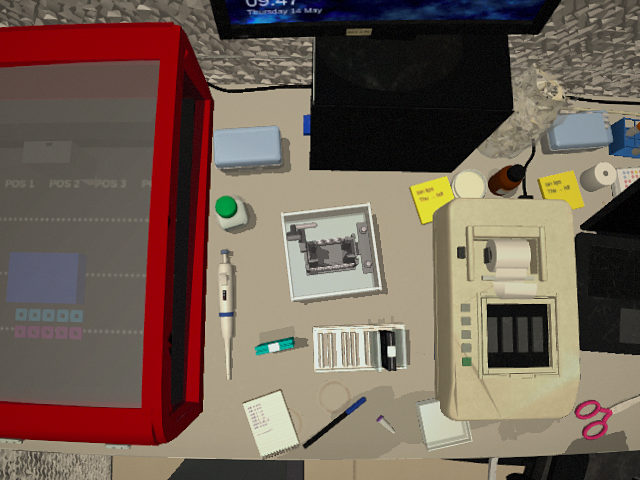

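The rack is at top px (313–408, 325–372). There are two cassette-like things in it and beside it: a black one with a white label at (390,350), standing between the glass plates, and a teal one on the bench at (275,347). The black one fits the description. The tank is at (283–383, 203–300) with its paddle at about (295,233). I'll confirm in an enlarged crop.

Run:
```python
from h import *
im=load('top');save(im,'c1',(245,195,425,385),3.1)
for uv in [(313,326),(408,324),(410,371),(313,372),(283,213),(371,203),(383,291),(292,300),(230,210),(390,350)]:
    print(uv,np.round(onz(im,uv,0)[0]))
```

```text
(313, 326) [ 450. -196.    0.]
(408, 324) [ 455. -373.    0.]
(410, 371) [ 368. -376.    0.]
(313, 372) [ 366. -196.    0.]
(283, 213) [ 663. -137.    0.]
(371, 203) [ 684. -305.    0.]
(383, 291) [ 516. -327.    0.]
(292, 300) [ 498. -156.    0.]
(230, 210) [667. -36.   0.]
(390, 350) [ 407. -339.    0.]
```

View pics/c1.png

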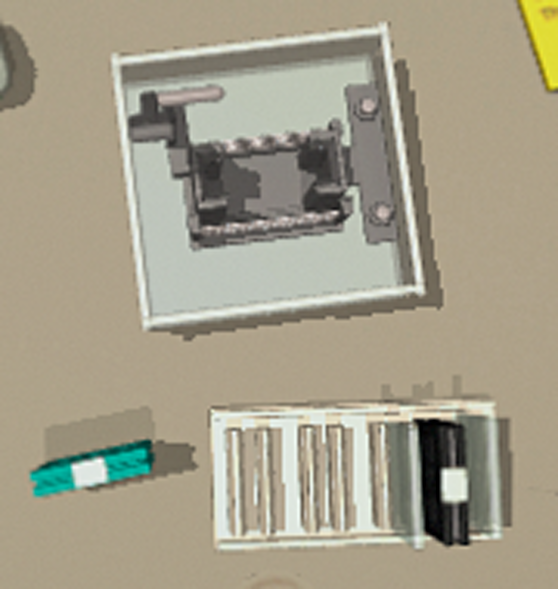

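Crop shows the black slab with its white label standing between the two clear plates at the rack's right end (−y), and the tank with its lever at the upper left (own +y is about world +y). Next I compute poses from the rims and rails.

Run:
```python
from h import *
im=load('top')
c=lambda l:np.array(l)/3.1+[245,195]
t=onz(im,c([(113,57),(385,25),(423,292),(147,328)]),87)
print('tank',np.round(t,1).tolist(),t.mean(0)); 
d=(t[0]-t[1])+(t[3]-t[2]);print('yaw',np.arctan2(-d[0],d[1]),np.linalg.norm(d)/2, np.linalg.norm((t[0]-t[3])+(t[1]-t[2]))/2)
r=onz(im,c([(211,408),(495,403),(500,538),(218,548)]),20)
print('rack',np.round(r,1).tolist(),r.mean(0)); 
d=(r[0]-r[1])+(r[3]-r[2]);print('yaw',np.arctan2(-d[0],d[1]),np.linalg.norm(d)/2,np.linalg.norm((r[0]-r[3])+(r[1]-r[2]))/2)
# cassette top edge: dark quad top
k=onz(im,c([(415,420),(462,420),(468,545),(435,530)]),108);print(np.round(k,1).tolist())
# fins tops: mid of wide groove between fins 2: crop (265..)...
print(read_state()['qpos'])
```

```text
tank [[644.8, -138.1, 87.0], [665.0, -290.5, 87.0], [515.4, -310.6, 87.0], [494.6, -159.2, 87.0]] [ 579.94969262 -224.61883731   87.        ]
yaw 0.1341595668698606 153.30950437846647 151.35361384962292
rack [[449.7, -195.5, 20.0], [453.3, -363.0, 20.0], [374.7, -365.3, 20.0], [368.9, -200.2, 20.0]] [ 411.66925601 -281.01363917   20.        ]
yaw 0.028526657217722486 166.34929877575146 79.80223302582208
[[446.3, -302.8, 108.0], [446.3, -328.0, 108.0], [380.6, -330.8, 108.0], [388.5, -313.2, 108.0]]
[ 1.17221661  0.62926959  0.03847464  1.51827568 -0.02699393  0.99629309
 -0.02004176]
```

```bash
cat >> h.py <<'E'
def delta(X,psi):
    from scipy.spatial.transform import Rotation as Ro
    s=read_state();R=Ro.from_euler('xyz',s['tool_rot'])
    T=Ro.from_euler('xyz',[np.pi,0,psi])
    sh=R.as_matrix().T@(np.array(X)-s['eef_pos'])/10; rv=(R.inv()*T).as_rotvec()
    print('t',round(s['clock'],2),'d(cm)',np.round(sh,2),'a',np.round(rv,3),'w',round(s['width'],1),'F',np.round(s['force'],1),'pos',np.round(s['eef_pos'],1),'rpy',np.round(s['tool_rot'],3))
E
python3 -c "
from h import *
delta([413,-323,270],1.6)"
```

```text
t 0.1 d(cm) [ 28.48 -20.93  -3.92] a [-2.000e-03 -1.000e-03 -1.267e+00] w 85.5 F [-0.4 -0.2 -0.1] pos [ 212.2 -613.8  230.5] rpy [-3.14   0.     0.333]
```

Call:
{"name": "send_rows", "arguments": {
  "series": [
    {"dx": 0, "dy": 0, "dz": -3.9, "az": 0},
    {"dx": 28.5, "dy": -20.9, "dz": -3.9, "az": -1.267},
    {"dx": 28.5, "dy": -20.9, "dz": -3.9, "az": -1.267},
    {"dx": 28.5, "dy": -20.9, "dz": -3.9, "az": -1.267},
    {"dx": 28.5, "dy": -20.9, "dz": -3.9, "az": -1.267},
    {"dx": 28.5, "dy": -20.9, "dz": -3.9, "az": -1.267},
    {"dx": 28.5, "dy": -20.9, "dz": -3.9, "az": -1.267},
    {"dx": 28.5, "dy": -20.9, "dz": -3.9, "az": -1.267},
    {"dx": 28.5, "dy": -20.9, "dz": -3.9, "az": -1.267},
    {"dx": 28.5, "dy": -20.9, "dz": -3.9, "az": -1.267}
  ]
}}

```text
invalid input at $.series[0]: expected keys ax, ay, az, dx, dy, dz, hand
```

Call:
{"name": "send_rows", "arguments": {
  "series": [
    {"az": -0.15},
    {"az": -0.15},
    {"az": -0.15}
  ]
}}

```text
invalid input at $.series[0]: expected keys ax, ay, az, dx, dy, dz, hand
```

Run:
```python
from h import *
delta([413,-323,270],1.6)
im=snap('wrist','w1');save(im,'w1');print(np.round(-im['R'].T@im['t']),np.round(im['R'],2).tolist())
```

```text
t 0.1 d(cm) [ 28.48 -20.93  -3.92] a [-2.000e-03 -1.000e-03 -1.267e+00] w 85.5 F [-0.4 -0.2 -0.1] pos [ 212.2 -613.8  230.5] rpy [-3.14   0.     0.333]
[ 281. -591.  372.] [[0.33, -0.95, -0.0], [-0.91, -0.31, 0.29], [-0.27, -0.09, -0.96]]
```

View pics/w1.png

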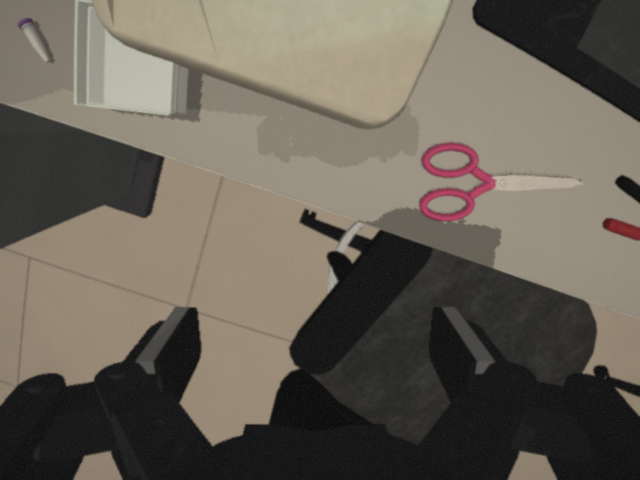

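The wrist picture only shows the floor and scissors by the start pose, because the rows were refused: every key is required. Resending.

Call:
{"name": "send_rows", "arguments": {
  "series": [
    {"ax": 0, "ay": 0, "dx": 0, "dy": 0, "dz": -3.9, "az": 0, "hand": 0},
    {"ax": 0, "ay": 0, "hand": 0, "dx": 28.5, "dy": -20.9, "dz": -3.9, "az": -1.267},
    {"ax": 0, "ay": 0, "hand": 0, "dx": 28.5, "dy": -20.9, "dz": -3.9, "az": -1.267},
    {"ax": 0, "ay": 0, "hand": 0, "dx": 28.5, "dy": -20.9, "dz": -3.9, "az": -1.267},
    {"ax": 0, "ay": 0, "hand": 0, "dx": 28.5, "dy": -20.9, "dz": -3.9, "az": -1.267},
    {"ax": 0, "ay": 0, "hand": 0, "dx": 28.5, "dy": -20.9, "dz": -3.9, "az": -1.267},
    {"ax": 0, "ay": 0, "hand": 0, "dx": 28.5, "dy": -20.9, "dz": -3.9, "az": -1.267},
    {"ax": 0, "ay": 0, "hand": 0, "dx": 28.5, "dy": -20.9, "dz": -3.9, "az": -1.267},
    {"ax": 0, "ay": 0, "hand": 0, "dx": 28.5, "dy": -20.9, "dz": -3.9, "az": -1.267},
    {"ax": 0, "ay": 0, "hand": 0, "dx": 28.5, "dy": -20.9, "dz": -3.9, "az": -1.267}
  ]
}}

```text
clock: 1.15
eef_pos: [414.9, -321.2, 270.4]
tool_rot: [3.141, -0.001, 1.61]
force: [-0.1, -0.4, 0.0]
width: 85.5
gripper_force: 0.0
```

Run:
```python
from h import *
delta([413,-323,270],1.6)
```

```text
t 1.15 d(cm) [-0.17 -0.2   0.04] a [ 0.    -0.001  0.01 ] w 85.5 F [-0.1 -0.4  0. ] pos [ 414.9 -321.2  270.4] rpy [ 3.141e+00 -1.000e-03  1.610e+00]
```

Call:
{"name": "send_rows", "arguments": {
  "series": [
    {"ax": 0, "ay": 0, "dx": 0, "dy": 0, "dz": 0, "az": 0, "hand": 0},
    {"ax": 0, "ay": 0, "dx": 0, "dy": 0, "dz": 0, "az": 0, "hand": 0}
  ]
}}

```text
clock: 1.35
eef_pos: [413.1, -324.0, 270.1]
tool_rot: [-3.141, -0.0, 1.597]
force: [0.1, -0.3, -0.2]
width: 85.5
gripper_force: 0.0
```

Run:
```python
from h import *
delta([413,-323,270],1.6)
im=snap('wrist','w2');save(im,'w2')
rk=np.array([411.7,-281.0]);y=.0285;Rz=np.array([[np.cos(y),-np.sin(y)],[np.sin(y),np.cos(y)]])
P=lambda x,yy,z:np.r_[rk+Rz@[x,yy],z]
for a in [(32,-35,108),(32,-49,108),(-32,-35,108),(-32,-49,108),(42,85,20),(-42,85,20)]: print(a,proj(im,P(*a)).round(1))
```

```text
t 1.35 d(cm) [ 0.1  -0.01  0.01] a [-0.    -0.    -0.003] w 85.5 F [ 0.1 -0.3 -0.2] pos [ 413.1 -324.   270.1] rpy [-3.141 -0.     1.597]
(32, -35, 108) [[355.9 205.8]]
(32, -49, 108) [[355.4 223.1]]
(-32, -35, 108) [[274.  206.1]]
(-32, -49, 108) [[274.6 223.4]]
(42, 85, 20) [[359.9  58.9]]
(-42, 85, 20) [[268.9  59.3]]
```

View pics/w2.png

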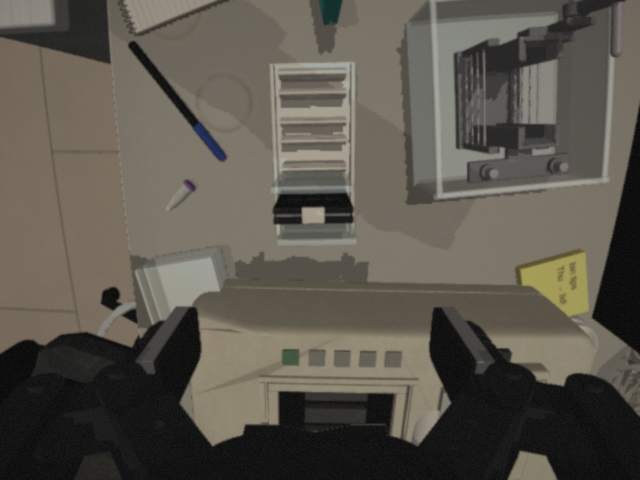

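The wrist view shows the cassette's top edge at about cols 274–353, rows 207–222, between the plates. The top-view prediction was cols 274–356, rows 206–223, so they agree. I'll measure the cols once more and descend.

Run:
```python
from h import *
im=load('w2');g=cv2.cvtColor(im['pixels'],cv2.COLOR_RGB2GRAY)
print(g[216,262:300].tolist());print(g[216,330:365].tolist());print(g[185:235,285].tolist());print(g[185:235,340].tolist())
m=(g<60).astype(np.uint8);m[:190]=0;m[240:]=0;m[:,:262]=0;m[:,366:]=0
ys,xs=np.where(m);print(xs.min(),xs.max(),ys.min(),ys.max())
for r in (210,214,218,221):
    x=np.where(m[r])[0];print(r,onz(im,[(x.min()-.5,r),(x.max()+.5,r)],108).round(1).tolist())
delta([413,-323,66],1.6)
```

```text
[120, 121, 121, 120, 121, 120, 122, 120, 119, 120, 118, 107, 73, 50, 71, 79, 80, 80, 81, 80, 77, 77, 79, 81, 80, 79, 81, 79, 75, 72, 69, 66, 60, 61, 62, 60, 57, 59]
[45, 52, 48, 51, 49, 48, 48, 47, 43, 47, 46, 46, 47, 48, 47, 45, 47, 46, 45, 43, 29, 31, 66, 107, 116, 110, 111, 117, 121, 121, 121, 119, 111, 109, 107]
[95, 110, 131, 135, 127, 113, 98, 89, 74, 42, 19, 10, 14, 20, 10, 17, 15, 11, 17, 15, 11, 15, 22, 22, 29, 25, 29, 27, 43, 72, 89, 81, 46, 23, 28, 29, 26, 25, 43, 68, 88, 94, 95, 95, 99, 102, 101, 95, 89, 87]
[104, 123, 132, 123, 111, 98, 93, 77, 45, 20, 15, 15, 19, 19, 16, 25, 11, 15, 14, 15, 14, 15, 25, 30, 25, 29, 21, 42, 70, 89, 80, 46, 24, 27, 24, 25, 26, 35, 64, 88, 93, 92, 94, 98, 101, 101, 95, 89, 85, 87]
273 352 193 223
210 [[379.5, -320.1, 108.0], [442.2, -318.5, 108.0]]
214 [[381.1, -323.2, 108.0], [441.6, -321.7, 108.0]]
218 [[380.3, -326.5, 108.0], [442.6, -325.0, 108.0]]
221 [[380.3, -328.9, 108.0], [442.7, -327.4, 108.0]]
t 1.4 d(cm) [ 0.11  0.   20.42] a [-0.    -0.    -0.003] w 85.1 F [-0.5  0.4 -0.1] pos [ 413.1 -324.1  270.2] rpy [-3.141 -0.     1.597]
```

Call:
{"name": "send_rows", "arguments": {
  "series": [
    {"ax": 0, "ay": 0, "az": 0, "dx": 0.1, "dy": -0.15, "dz": 4, "hand": 0},
    {"ax": 0, "ay": 0, "az": 0, "dx": 0.1, "dy": -0.15, "dz": 8, "hand": 0},
    {"ax": 0, "ay": 0, "az": 0, "dx": 0.1, "dy": -0.15, "dz": 12, "hand": 0},
    {"ax": 0, "ay": 0, "az": 0, "dx": 0.1, "dy": -0.15, "dz": 15, "hand": 0},
    {"ax": 0, "ay": 0, "az": 0, "dx": 0.1, "dy": -0.15, "dz": 18, "hand": 0},
    {"ax": 0, "ay": 0, "az": 0, "dx": 0.1, "dy": -0.15, "dz": 20.4, "hand": 0},
    {"ax": 0, "ay": 0, "az": 0, "dx": 0.1, "dy": -0.15, "dz": 20.4, "hand": 0},
    {"ax": 0, "ay": 0, "az": 0, "dx": 0.1, "dy": -0.15, "dz": 20.4, "hand": 0}
  ]
}}

```text
clock: 2.2
eef_pos: [411.9, -323.0, 66.4]
tool_rot: [-3.141, -0.0, 1.599]
force: [0.9, 0.2, -0.2]
width: 85.3
gripper_force: 0.0
```

Call:
{"name": "send_rows", "arguments": {
  "series": [
    {"ax": 0, "ay": 0, "az": 0, "dx": 0, "dy": 0, "dz": 0, "hand": 0.4},
    {"ax": 0, "ay": 0, "az": 0, "dx": 0, "dy": 0, "dz": 0, "hand": 0.5},
    {"ax": 0, "ay": 0, "az": 0, "dx": 0, "dy": 0, "dz": 0, "hand": 0.5},
    {"ax": 0, "ay": 0, "az": 0, "dx": 0, "dy": 0, "dz": 0, "hand": 0.5},
    {"ax": 0, "ay": 0, "az": 0, "dx": 0, "dy": 0, "dz": 0, "hand": 0.5},
    {"ax": 0, "ay": 0, "az": 0, "dx": 0, "dy": 0, "dz": 0, "hand": 0.5}
  ]
}}

```text
clock: 2.8
eef_pos: [412.6, -323.5, 68.0]
tool_rot: [3.14, 0.002, 1.599]
force: [-1.9, 0.3, 5.9]
width: 63.1
gripper_force: 65.1
```

Call:
{"name": "send_rows", "arguments": {
  "series": [
    {"ax": 0, "ay": 0, "az": 0, "dx": 0, "dy": 0, "dz": -1, "hand": 0.5},
    {"ax": 0, "ay": 0, "az": 0, "dx": 0, "dy": 0, "dz": -2.5, "hand": 0.5},
    {"ax": 0, "ay": 0, "az": 0, "dx": 0, "dy": 0, "dz": -4.5, "hand": 0.5},
    {"ax": 0, "ay": 0, "az": 0, "dx": 0, "dy": 0, "dz": -7, "hand": 0.5},
    {"ax": 0, "ay": 0, "az": 0, "dx": 0, "dy": 0, "dz": -9.5, "hand": 0.5},
    {"ax": 0, "ay": 0, "az": 0, "dx": 0, "dy": 0, "dz": -12, "hand": 0.5},
    {"ax": 0, "ay": 0, "az": 0, "dx": 0, "dy": 0, "dz": -13, "hand": 0.5},
    {"ax": 0, "ay": 0, "az": 0, "dx": 0, "dy": 0, "dz": -13, "hand": 0.5},
    {"ax": 0, "ay": 0, "az": 0, "dx": 0, "dy": 0, "dz": -13, "hand": 0.5}
  ]
}}

```text
clock: 3.7
eef_pos: [411.4, -322.5, 195.9]
tool_rot: [-3.141, -0.0, 1.6]
force: [-0.1, 0.8, -1.3]
width: 63.2
gripper_force: 65.9
```

Run:
```python
from h import *
delta([410.5,-239,198],1.6)
im=snap('wrist','w3');t=snap('top','t3')
a=im['pixels'][0:300,200:440];b=t['pixels'][300:400,280:440]
a=cv2.resize(a,None,fx=1.5,fy=1.5);b=cv2.resize(b,None,fx=2.5,fy=2.5,interpolation=2)
c=np.zeros((450,770,3),np.uint8);c[:,:360]=a;c[:250,365:765]=b
cv2.imwrite('pics/m3.png',c[:,:,::-1])
```

```text
t 3.7 d(cm) [ 8.35  0.15 -0.21] a [-0.001 -0.    -0.   ] w 63.2 F [-0.1  0.8 -1.3] pos [ 411.4 -322.5  195.9] rpy [-3.141 -0.     1.6  ]
```

View pics/m3.png

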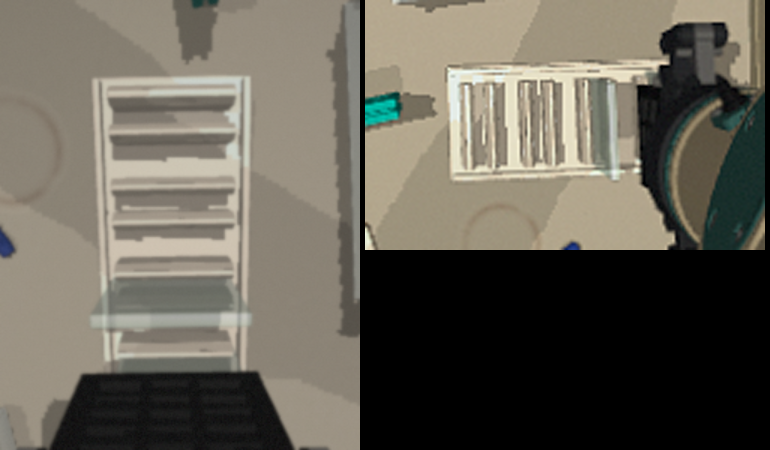

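The cassette is lifted square between the fingers and both plates still stand. The rack end is at wrist px (262,52)–(367,51), and the fin tops bounding the free groove are at about rows 87 and 123. Now checking the groove position.

Run:
```python
from h import *
im=load('w3');g=cv2.cvtColor(im['pixels'],cv2.COLOR_RGB2GRAY)
print(onz(im,[(262,52),(366.7,50.7)],20).round(1).tolist())
print(list(zip(range(55,185),g[55:185,300:326].mean(1).round().astype(int).tolist())))
rk=np.array([411.7,-281.0]);y=.0285;Rz=np.array([[np.cos(y),-np.sin(y)],[np.sin(y),np.cos(y)]])
for yy in (71.3,54.7,29.3,12.7,-12.7): print(yy,proj(im,np.r_[rk+Rz@[0,yy],44]).round(1))
```

```text
[[368.3, -201.1, 20.0], [446.3, -198.1, 20.0]]
[(55, 195), (56, 179), (57, 161), (58, 161), (59, 178), (60, 199), (61, 205), (62, 199), (63, 178), (64, 141), (65, 111), (66, 105), (67, 107), (68, 109), (69, 109), (70, 100), (71, 92), (72, 91), (73, 96), (74, 115), (75, 130), (76, 132), (77, 131), (78, 131), (79, 130), (80, 129), (81, 133), (82, 141), (83, 148), (84, 152), (85, 162), (86, 179), (87, 182), (88, 163), (89, 133), (90, 109), (91, 101), (92, 101), (93, 100), (94, 95), (95, 95), (96, 103), (97, 115), (98, 120), (99, 121), (100, 121), (101, 121), (102, 121), (103, 122), (104, 133), (105, 157), (106, 171), (107, 188), (108, 196), (109, 197), (110, 197), (111, 197), (112, 198), (113, 197), (114, 197), (115, 197), (116, 195), (117, 185), (118, 165), (119, 153), (120, 149), (121, 143), (122, 155), (123, 180), (124, 183), (125, 159), (126, 127), (127, 105), (128, 101), (129, 108), (130, 116), (131, 120), (132, 121), (133, 121), (134, 121), (135, 121), (136, 122), (137, 132), (138, 154), (139, 152), (140, 138), (141, 145), (142, 151), (143, 152), (144, 151), (145, 154), (146, 174), (147, 189), (148, 178), (149, 146), (150, 114), (151, 104), (152, 108), (153, 117), (154, 120), (155, 121), (156, 121), (157, 127), (158, 152), (159, 186), (160, 195), (161, 195), (162, 196), (163, 196), (164, 196), (165, 196), (166, 195), (167, 196), (168, 195), (169, 192), (170, 175), (171, 136), (172, 119), (173, 119), (174, 126), (175, 145), (176, 151), (177, 152), (178, 151), (179, 148), (180, 153), (181, 179), (182, 189), (183, 168), (184, 128)]
71.3 [[317.3  60.7]]
54.7 [[317.3  85.7]]
29.3 [[317.3 122.9]]
12.7 [[317.3 146.5]]
-12.7 [[317.3 181.3]]
```

Call:
{"name": "send_rows", "arguments": {
  "series": [
    {"ax": 0, "ay": 0, "az": 0, "dx": 3, "dy": 0, "dz": 0, "hand": 0.5},
    {"ax": 0, "ay": 0, "az": 0, "dx": 6.5, "dy": 0, "dz": 0, "hand": 0.5},
    {"ax": 0, "ay": 0, "az": 0, "dx": 8.3, "dy": 0, "dz": 0, "hand": 0.5},
    {"ax": 0, "ay": 0, "az": 0, "dx": 8.3, "dy": 0, "dz": 1, "hand": 0.5},
    {"ax": 0, "ay": 0, "az": 0, "dx": 8.3, "dy": 0, "dz": 4, "hand": 0.5},
    {"ax": 0, "ay": 0, "az": 0, "dx": 8.3, "dy": 0, "dz": 7, "hand": 0.5},
    {"ax": 0, "ay": 0, "az": 0, "dx": 8.3, "dy": 0, "dz": 8.5, "hand": 0.5},
    {"ax": 0, "ay": 0, "az": 0, "dx": 8.3, "dy": 0, "dz": 8.5, "hand": 0.5}
  ]
}}

```text
clock: 4.6
eef_pos: [407.5, -239.7, 108.4]
tool_rot: [-3.136, -0.003, 1.599]
force: [0.1, 0.4, -1.1]
width: 63.5
gripper_force: 66.1
```

Call:
{"name": "send_rows", "arguments": {
  "series": [
    {"ax": 0, "ay": 0, "az": 0, "dx": 0, "dy": 0, "dz": 0.5, "hand": 0.5},
    {"ax": 0, "ay": 0, "az": 0, "dx": 0, "dy": 0, "dz": 1, "hand": 0.5},
    {"ax": 0, "ay": 0, "az": 0, "dx": 0, "dy": 0, "dz": 1.5, "hand": 0.5},
    {"ax": 0, "ay": 0, "az": 0, "dx": 0, "dy": 0, "dz": 2, "hand": 0.5},
    {"ax": 0, "ay": 0, "az": 0, "dx": 0, "dy": 0, "dz": 2.5, "hand": 0.5},
    {"ax": 0, "ay": 0, "az": 0, "dx": 0, "dy": 0, "dz": 3, "hand": 0.5},
    {"ax": 0, "ay": 0, "az": 0, "dx": 0, "dy": 0, "dz": 3.4, "hand": 0.5},
    {"ax": 0, "ay": 0, "az": 0, "dx": 0, "dy": 0, "dz": 3.7, "hand": 0.5},
    {"ax": 0, "ay": 0, "az": 0, "dx": 0, "dy": 0, "dz": 3.9, "hand": 0.5}
  ]
}}

```text
clock: 5.5
eef_pos: [409.5, -239.7, 72.0]
tool_rot: [-3.141, -0.0, 1.6]
force: [0.0, 0.0, -1.1]
width: 63.4
gripper_force: 66.1
```

Call:
{"name": "send_rows", "arguments": {
  "series": [
    {"ax": 0, "ay": 0, "az": 0, "dx": 0, "dy": 0, "dz": 0.15, "hand": 0.5},
    {"ax": 0, "ay": 0, "az": 0, "dx": 0, "dy": 0, "dz": 0.3, "hand": 0.5},
    {"ax": 0, "ay": 0, "az": 0, "dx": 0, "dy": 0, "dz": 0.4, "hand": 0.5},
    {"ax": 0, "ay": 0, "az": 0, "dx": 0, "dy": 0, "dz": 0.45, "hand": 0.5},
    {"ax": 0, "ay": 0, "az": 0, "dx": 0, "dy": 0, "dz": 0.45, "hand": 0.5}
  ]
}}

```text
clock: 6.0
eef_pos: [409.6, -239.8, 68.1]
tool_rot: [3.141, 0.0, 1.6]
force: [-0.4, -0.3, 2.0]
width: 63.4
gripper_force: 66.6
```

Call:
{"name": "send_rows", "arguments": {
  "series": [
    {"ax": 0, "ay": 0, "az": 0, "dx": 0, "dy": 0, "dz": 0, "hand": 0.2},
    {"ax": 0, "ay": 0, "az": 0, "dx": 0, "dy": 0, "dz": 0, "hand": 0},
    {"ax": 0, "ay": 0, "az": 0, "dx": 0, "dy": 0, "dz": 0, "hand": 0},
    {"ax": 0, "ay": 0, "az": 0, "dx": 0, "dy": 0, "dz": 0, "hand": 0},
    {"ax": 0, "ay": 0, "az": 0, "dx": 0, "dy": 0, "dz": -2, "hand": 0},
    {"ax": 0, "ay": 0, "az": 0, "dx": 0, "dy": 0, "dz": -6, "hand": 0},
    {"ax": 0, "ay": 0, "az": 0, "dx": 0, "dy": 0, "dz": -10, "hand": 0},
    {"ax": 0, "ay": 0, "az": 0, "dx": 0, "dy": 0, "dz": -14, "hand": 0},
    {"ax": 0, "ay": 0, "az": 0, "dx": 0, "dy": 0, "dz": -17, "hand": 0}
  ]
}}

```text
clock: 6.9
eef_pos: [410.0, -239.9, 240.3]
tool_rot: [3.14, 0.001, 1.6]
force: [0.8, 0.2, 0.3]
width: 85.5
gripper_force: 0.0
```

Call:
{"name": "send_rows", "arguments": {
  "series": [
    {"ax": 0, "ay": 0, "az": 1.571, "dx": 0, "dy": 0, "dz": -1, "hand": 0},
    {"ax": 0, "ay": 0, "az": 1.571, "dx": 0, "dy": 0, "dz": -1, "hand": 0},
    {"ax": 0, "ay": 0, "az": 1.571, "dx": 0, "dy": 0, "dz": -1, "hand": 0},
    {"ax": 0, "ay": 0, "az": 1.571, "dx": 0, "dy": 0, "dz": -1, "hand": 0},
    {"ax": 0, "ay": 0, "az": 1.571, "dx": 0, "dy": 0, "dz": -1, "hand": 0},
    {"ax": 0, "ay": 0, "az": 1.571, "dx": 0, "dy": 0, "dz": -1, "hand": 0},
    {"ax": 0, "ay": 0, "az": 1.571, "dx": 0, "dy": 0, "dz": -1, "hand": 0},
    {"ax": 0, "ay": 0, "az": 1.571, "dx": 0, "dy": 0, "dz": -1, "hand": 0},
    {"ax": 0, "ay": 0, "az": 1.571, "dx": 0, "dy": 0, "dz": -1, "hand": 0},
    {"ax": 0, "ay": 0, "az": 1.571, "dx": 0, "dy": 0, "dz": -1, "hand": 0}
  ]
}}

```text
clock: 7.9
eef_pos: [409.4, -239.6, 247.8]
tool_rot: [-3.141, 0.0, 0.094]
force: [-0.2, -0.0, 0.6]
width: 85.4
gripper_force: 0.0
```

Call:
{"name": "send_rows", "arguments": {
  "series": [
    {"ax": 0, "ay": 0, "az": 0, "dx": 0, "dy": 0, "dz": 0, "hand": 0},
    {"ax": 0, "ay": 0, "az": 0, "dx": 0, "dy": 0, "dz": 0, "hand": 0}
  ]
}}

```text
clock: 8.1
eef_pos: [409.5, -239.5, 247.8]
tool_rot: [-3.142, 0.0, 0.104]
force: [0.2, -0.6, -0.6]
width: 85.2
gripper_force: 0.0
```

Run:
```python
from h import *
delta([409.5,-239.5,72],0.0285)
im=snap('wrist','w4');save(im,'w4')
print([proj(im,[409.5+a,-239.5+b,108]).round(1).tolist() for a in(-32,32) for b in(-7,7)])
```

```text
t 8.1 d(cm) [ 0.   -0.   17.58] a [-0.     0.     0.075] w 85.2 F [ 0.2 -0.6 -0.6] pos [ 409.5 -239.5  247.8] rpy [-3.142  0.     0.104]
[[[318.1, 265.8]], [[299.7, 264.0]], [[327.5, 181.8]], [[307.9, 179.8]]]
```

View pics/w4.png

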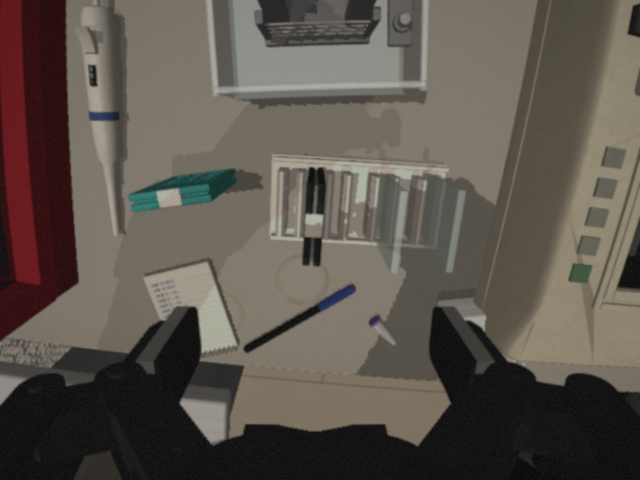

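The wrist view shows the cassette upright in the free groove at cols 302–325, rows 168–265, with the plates still standing. Regripping by its faces.

Call:
{"name": "send_rows", "arguments": {
  "series": [
    {"ax": 0, "ay": 0, "az": 0.075, "dx": 0, "dy": 0, "dz": 2, "hand": 0},
    {"ax": 0, "ay": 0, "az": 0.075, "dx": 0, "dy": 0, "dz": 6, "hand": 0},
    {"ax": 0, "ay": 0, "az": 0.075, "dx": 0, "dy": 0, "dz": 10, "hand": 0},
    {"ax": 0, "ay": 0, "az": 0.075, "dx": 0, "dy": 0, "dz": 14, "hand": 0},
    {"ax": 0, "ay": 0, "az": 0.075, "dx": 0, "dy": 0, "dz": 17, "hand": 0},
    {"ax": 0, "ay": 0, "az": 0.075, "dx": 0, "dy": 0, "dz": 17.2, "hand": 0},
    {"ax": 0, "ay": 0, "az": 0.075, "dx": 0, "dy": 0, "dz": 17.2, "hand": 0},
    {"ax": 0, "ay": 0, "az": 0.075, "dx": 0, "dy": 0, "dz": 17.2, "hand": 0.5},
    {"ax": 0, "ay": 0, "az": 0.075, "dx": 0, "dy": 0, "dz": 17.2, "hand": 0.7},
    {"ax": 0, "ay": 0, "az": 0.075, "dx": 0, "dy": 0, "dz": 17.2, "hand": 0.7}
  ]
}}

```text
clock: 9.15
eef_pos: [410.4, -240.2, 77.1]
tool_rot: [3.14, -0.002, 0.025]
force: [-0.2, 0.4, -0.2]
width: 44.4
gripper_force: 0.0
```

Call:
{"name": "send_rows", "arguments": {
  "series": [
    {"ax": 0, "ay": 0, "az": 0, "dx": 0, "dy": 0, "dz": 0, "hand": 0.8},
    {"ax": 0, "ay": 0, "az": 0, "dx": 0, "dy": 0, "dz": 0, "hand": 0.9},
    {"ax": 0, "ay": 0, "az": 0, "dx": 0, "dy": 0, "dz": 0, "hand": 1},
    {"ax": 0, "ay": 0, "az": 0, "dx": 0, "dy": 0, "dz": 0, "hand": 1},
    {"ax": 0, "ay": 0, "az": 0, "dx": 0, "dy": 0, "dz": 0, "hand": 1},
    {"ax": 0, "ay": 0, "az": 0, "dx": 0, "dy": 0, "dz": 0, "hand": 1}
  ]
}}

```text
clock: 9.75
eef_pos: [409.8, -239.8, 76.4]
tool_rot: [3.141, -0.001, 0.025]
force: [-1.0, 0.7, 6.7]
width: 13.0
gripper_force: 58.4
```

Call:
{"name": "send_rows", "arguments": {
  "series": [
    {"ax": 0, "ay": 0, "az": 0, "dx": 0, "dy": 0, "dz": -1, "hand": 1},
    {"ax": 0, "ay": 0, "az": 0, "dx": 0, "dy": 0, "dz": -3, "hand": 1},
    {"ax": 0, "ay": 0, "az": 0, "dx": 0, "dy": 0, "dz": -6, "hand": 1},
    {"ax": 0, "ay": 0, "az": 0, "dx": 0, "dy": 0, "dz": -9, "hand": 1},
    {"ax": 0, "ay": 0, "az": 0, "dx": 0, "dy": 0, "dz": -12, "hand": 1},
    {"ax": 0, "ay": 0, "az": 0, "dx": 0, "dy": 0, "dz": -14, "hand": 1},
    {"ax": 0, "ay": 0, "az": 0, "dx": 0, "dy": 0, "dz": -14, "hand": 1},
    {"ax": 0, "ay": 0, "az": 0, "dx": 0, "dy": 0, "dz": -14, "hand": 1}
  ]
}}

```text
clock: 10.55
eef_pos: [409.2, -239.6, 215.8]
tool_rot: [3.142, -0.0, 0.025]
force: [0.1, 0.4, -1.8]
width: 13.3
gripper_force: 58.5
```

Run:
```python
from h import *
delta([480,-235,216],-1.437)
w=snap('wrist','w5');a=load('w2');t=load('top');s=load('scene')
print(onz(a,[(437,198),(608,181)],87).round(1).tolist())
def crop(im,x0,y0,x1,y1,f):return cv2.resize(im['pixels'][y0:y1,x0:x1],None,fx=f,fy=f,interpolation=2)
c=np.zeros((600,800,3),np.uint8)
A=crop(t,275,195,395,305,3.3);B=crop(a,400,0,640,210,1.6);C=crop(s,270,165,420,300,2.2);D=crop(w,190,0,450,180,1.5)
for I,(x,y) in ((A,(0,0)),(B,(400,0)),(C,(0,366)),(D,(400,340))):
    I=I[:600-y,:800-x];c[y:y+I.shape[0],x:x+I.shape[1]]=I
cv2.imwrite('pics/m5.png',c[:,:,::-1])
```

```text
t 10.55 d(cm) [ 7.09 -0.29 -0.02] a [-0.    -0.     1.462] w 13.3 F [ 0.1  0.4 -1.8] pos [ 409.2 -239.6  215.8] rpy [ 3.142 -0.     0.025]
[[514.8, -310.9, 87.0], [664.7, -290.9, 87.0]]
```

View pics/m5.png

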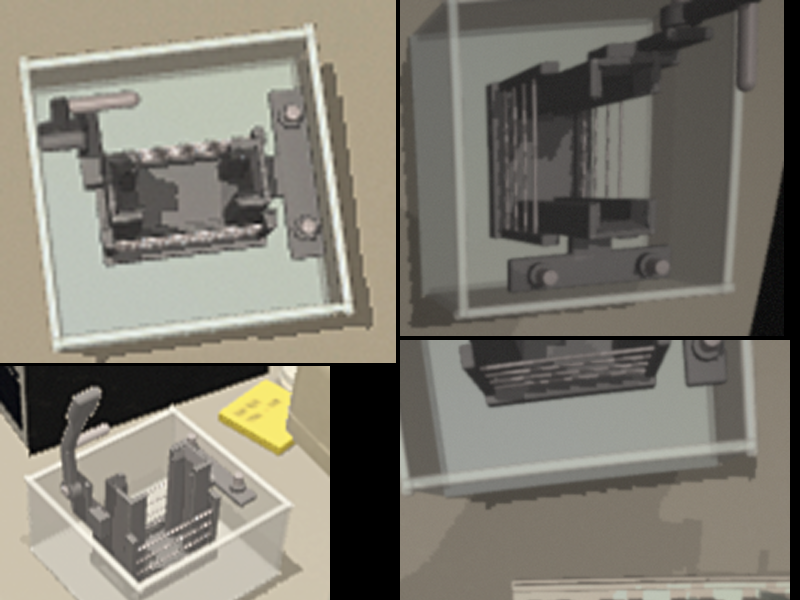

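Tank rim corners agree between the top and wrist views to within 0.5 mm. The upright guide channels are at top px ~(311,252) and ~(350,250), and the lever is raised on the +y side. Moving in front of the tank, rotated for insertion.

Call:
{"name": "send_rows", "arguments": {
  "series": [
    {"ax": 0, "ay": 0, "az": 0.15, "dx": 3, "dy": 0, "dz": 0, "hand": 1},
    {"ax": 0, "ay": 0, "az": 0.3, "dx": 6, "dy": -0.3, "dz": 0, "hand": 1},
    {"ax": 0, "ay": 0, "az": 0.45, "dx": 7.1, "dy": -0.3, "dz": 0, "hand": 1},
    {"ax": 0, "ay": 0, "az": 0.6, "dx": 7.1, "dy": -0.3, "dz": 0, "hand": 1},
    {"ax": 0, "ay": 0, "az": 0.75, "dx": 7.1, "dy": -0.3, "dz": 0, "hand": 1},
    {"ax": 0, "ay": 0, "az": 0.9, "dx": 7.1, "dy": -0.3, "dz": 0, "hand": 1},
    {"ax": 0, "ay": 0, "az": 1.05, "dx": 7.1, "dy": -0.3, "dz": 0, "hand": 1},
    {"ax": 0, "ay": 0, "az": 1.2, "dx": 7.1, "dy": -0.3, "dz": 0, "hand": 1},
    {"ax": 0, "ay": 0, "az": 1.35, "dx": 7.1, "dy": -0.3, "dz": 0, "hand": 1},
    {"ax": 0, "ay": 0, "az": 1.462, "dx": 7.1, "dy": -0.3, "dz": 0, "hand": 1}
  ]
}}

```text
clock: 11.6
eef_pos: [479.4, -234.5, 214.0]
tool_rot: [3.138, 0.001, -1.443]
force: [0.2, 0.2, -0.5]
width: 13.4
gripper_force: 58.5
```

Call:
{"name": "send_rows", "arguments": {
  "series": [
    {"ax": 0, "ay": 0, "az": 0, "dx": 0, "dy": 0, "dz": 0, "hand": 1},
    {"ax": 0, "ay": 0, "az": 0, "dx": 0, "dy": 0, "dz": 0, "hand": 1}
  ]
}}

```text
clock: 11.8
eef_pos: [479.8, -234.6, 214.6]
tool_rot: [3.139, 0.001, -1.434]
force: [-0.7, 0.5, -0.1]
width: 13.1
gripper_force: 58.5
```

Run:
```python
from h import *
delta([580,-224.6,212],-1.437)
t=load('top');a=load('w2')
print(onz(t,(330.5,251),108).round(1),onz(a,(536,88),108).round(1))
# outer bounds of guide tops in crop A coords
print(onz(t,np.array([(105,160),(270,140),(270,232),(110,258)])/3.3+[275,195],100).round(1).tolist())
w=snap('wrist','w6');save(w,'w6')
```

```text
t 11.8 d(cm) [  0.37 -10.06   0.24] a [0.002 0.001 0.003] w 13.1 F [-0.7  0.5 -0.1] pos [ 479.8 -234.6  214.6] rpy [ 3.139e+00  1.000e-03 -1.434e+00]
[[ 577.6 -222.3  108. ]] [[ 575.1 -221.5  108. ]]
[[591.0, -182.5, 100.0], [602.3, -267.3, 100.0], [554.7, -267.2, 100.0], [540.7, -185.6, 100.0]]
```

View pics/w6.png

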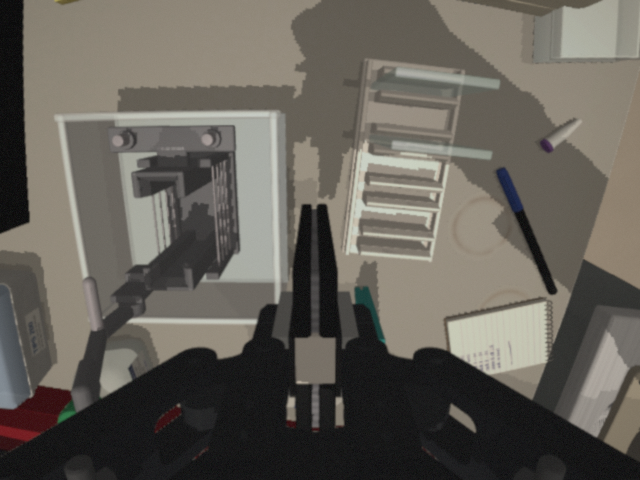

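The wrist view shows the cassette square in the hand (top edge cols 303–327) and the tank to the left with rim corners at about (57,118) and (283,112). The plates stand.

Run:
```python
from h import *
w=load('w6');g=cv2.cvtColor(w['pixels'],cv2.COLOR_RGB2GRAY)
print(onz(w,[(57,118),(283,112),(288,322)],87).round(1).tolist())
c,s=np.cos(.134),np.sin(.134)
T=lambda x,y,z,o=(580,-224.6):[o[0]+c*x-s*y,o[1]+s*x+c*y,z]
for p in [(8.5,-34,99),(-8.5,-34,99),(12.5,-24,108),(-12.5,-24,108),(12.5,-38,108),(-12.5,-38,108),(0,0,108)]: print(p,proj(w,T(*p)).round(1)[0])
for r in (160,165,170,175,180,184,188,192): print(r,g[r,120:245:2].tolist())
```

```text
[[662.9, -289.7, 87.0], [510.6, -311.3, 87.0], [489.7, -160.2, 87.0]]
(8.5, -34, 99) [148.4 180.4]
(-8.5, -34, 99) [173.7 180.2]
(12.5, -24, 108) [138.6 198. ]
(-12.5, -24, 108) [176.5 197.8]
(12.5, -38, 108) [136.1 176.3]
(-12.5, -38, 108) [174.5 175.9]
(0, 0, 108) [161.4 233.8]
160 [150, 154, 164, 166, 164, 166, 167, 167, 144, 108, 90, 88, 86, 90, 82, 53, 47, 47, 49, 59, 60, 62, 61, 62, 62, 63, 62, 60, 61, 63, 62, 62, 63, 58, 50, 50, 50, 53, 54, 61, 80, 95, 96, 97, 95, 73, 49, 50, 49, 48, 51, 55, 86, 79, 63, 79, 100, 69, 150, 169, 171, 170, 171]
165 [145, 154, 164, 165, 166, 167, 165, 167, 151, 100, 98, 99, 100, 101, 98, 62, 50, 50, 52, 56, 59, 61, 61, 61, 60, 61, 60, 59, 60, 62, 62, 64, 61, 59, 53, 50, 52, 53, 51, 61, 91, 104, 101, 103, 104, 83, 71, 49, 78, 63, 96, 80, 113, 68, 62, 79, 99, 65, 134, 171, 169, 171, 171]
170 [131, 152, 160, 166, 167, 166, 160, 156, 134, 108, 78, 61, 53, 53, 50, 52, 52, 51, 54, 54, 55, 55, 56, 53, 56, 54, 56, 55, 55, 56, 54, 55, 51, 51, 50, 48, 49, 49, 50, 48, 48, 51, 49, 49, 48, 55, 122, 68, 102, 81, 94, 93, 99, 68, 64, 99, 101, 70, 129, 170, 172, 17
[... 716 characters left out ...]
49, 47, 49, 47, 49, 49, 50, 54, 80, 99, 101, 113, 110, 101, 88, 101, 91, 99, 84, 62, 80, 105, 80, 96, 164, 172, 171, 171]
188 [100, 127, 149, 160, 167, 167, 146, 100, 100, 88, 64, 62, 65, 63, 65, 63, 51, 47, 49, 49, 50, 52, 58, 65, 89, 94, 78, 63, 80, 93, 100, 100, 74, 45, 47, 49, 50, 49, 48, 64, 87, 101, 101, 104, 103, 105, 114, 117, 103, 124, 101, 124, 100, 108, 64, 80, 103, 86, 87, 163, 170, 172, 171]
192 [101, 114, 151, 156, 167, 166, 151, 102, 101, 91, 72, 64, 64, 66, 64, 59, 48, 51, 72, 104, 134, 164, 157, 102, 97, 100, 84, 62, 72, 92, 98, 102, 79, 50, 47, 55, 73, 95, 102, 104, 103, 104, 105, 104, 103, 103, 110, 123, 103, 122, 104, 125, 100, 118, 70, 64, 84, 93, 83, 162, 172, 172, 171]
```

Call:
{"name": "send_rows", "arguments": {
  "series": [
    {"ax": 0.002, "ay": 0, "az": 0, "dx": 0.3, "dy": -3, "dz": 0, "hand": 1},
    {"ax": 0.002, "ay": 0, "az": 0, "dx": 0.3, "dy": -6, "dz": 0, "hand": 1},
    {"ax": 0.002, "ay": 0, "az": 0, "dx": 0.3, "dy": -9, "dz": 0, "hand": 1},
    {"ax": 0.002, "ay": 0, "az": 0, "dx": 0.3, "dy": -10, "dz": 0, "hand": 1},
    {"ax": 0.002, "ay": 0, "az": 0, "dx": 0.3, "dy": -10, "dz": 1, "hand": 1},
    {"ax": 0.002, "ay": 0, "az": 0, "dx": 0.3, "dy": -10, "dz": 2.5, "hand": 1},
    {"ax": 0.002, "ay": 0, "az": 0, "dx": 0.3, "dy": -10, "dz": 3.4, "hand": 1},
    {"ax": 0.002, "ay": 0, "az": 0, "dx": 0.3, "dy": -10, "dz": 3.4, "hand": 1}
  ]
}}

```text
clock: 12.65
eef_pos: [577.5, -224.6, 180.0]
tool_rot: [3.14, 0.002, -1.438]
force: [-0.6, 0.3, -1.1]
width: 13.0
gripper_force: 58.7
```

Run:
```python
from h import *
delta([579.3,-224,79],-1.437)
w=snap('wrist','w7');g=cv2.cvtColor(w['pixels'],cv2.COLOR_RGB2GRAY)
t=snap('top','t7')
c=np.zeros((580,800,3),np.uint8)
A=cv2.resize(w['pixels'][20:420,130:530],None,fx=1.4,fy=1.4);B=cv2.resize(t['pixels'][190:310,270:390],None,fx=2,fy=2)
c[:560,:560]=A;c[:240,560:]=B;cv2.imwrite('pics/m7.png',c[:,:,::-1])
```

```text
t 12.65 d(cm) [-0.02 -0.21 10.1 ] a [ 0.002  0.002 -0.001] w 13.0 F [-0.6  0.3 -1.1] pos [ 577.5 -224.6  180. ] rpy [ 3.140e+00  2.000e-03 -1.438e+00]
```

Call:
{"name": "send_rows", "arguments": {
  "series": [
    {"ax": 0, "ay": 0, "az": 0, "dx": 0, "dy": 0, "dz": 0, "hand": 1},
    {"ax": 0, "ay": 0, "az": 0, "dx": 0, "dy": 0, "dz": 0.3, "hand": 1},
    {"ax": 0, "ay": 0, "az": 0, "dx": 0, "dy": 0, "dz": 0.6, "hand": 1},
    {"ax": 0, "ay": 0, "az": 0, "dx": 0, "dy": 0, "dz": 0.6, "hand": 1}
  ]
}}

```text
clock: 13.15
eef_pos: [579.7, -224.5, 175.5]
tool_rot: [-3.14, 0.0, -1.437]
force: [-0.2, 0.1, -1.0]
width: 13.0
gripper_force: 58.7
```

Call:
{"name": "send_rows", "arguments": {
  "series": [
    {"ax": 0, "ay": 0, "az": 0, "dx": 0, "dy": 0, "dz": 0.3, "hand": 1},
    {"ax": 0, "ay": 0, "az": 0, "dx": 0, "dy": 0, "dz": 0.6, "hand": 1},
    {"ax": 0, "ay": 0, "az": 0, "dx": 0, "dy": 0, "dz": 0.9, "hand": 1},
    {"ax": 0, "ay": 0, "az": 0, "dx": 0, "dy": 0, "dz": 1.2, "hand": 1},
    {"ax": 0, "ay": 0, "az": 0, "dx": 0, "dy": 0, "dz": 1.5, "hand": 1},
    {"ax": 0, "ay": 0, "az": 0, "dx": 0, "dy": 0, "dz": 1.8, "hand": 1}
  ]
}}

```text
clock: 13.75
eef_pos: [580.0, -224.7, 157.5]
tool_rot: [-3.14, -0.0, -1.437]
force: [0.3, -0.7, -1.8]
width: 12.9
gripper_force: 58.7
```

Inside the guides with no contact force; continuing down.

Call:
{"name": "send_rows", "arguments": {
  "series": [
    {"ax": 0, "ay": 0, "az": 0, "dx": 0, "dy": 0, "dz": 0.7, "hand": 1},
    {"ax": 0, "ay": 0, "az": 0, "dx": 0, "dy": 0, "dz": 1.4, "hand": 1},
    {"ax": 0, "ay": 0, "az": 0, "dx": 0, "dy": 0, "dz": 2.1, "hand": 1},
    {"ax": 0, "ay": 0, "az": 0, "dx": 0, "dy": 0, "dz": 2.8, "hand": 1},
    {"ax": 0, "ay": 0, "az": 0, "dx": 0, "dy": 0, "dz": 3.5, "hand": 1},
    {"ax": 0, "ay": 0, "az": 0, "dx": 0, "dy": 0, "dz": 4, "hand": 1}
  ]
}}

```text
clock: 14.35
eef_pos: [579.8, -224.6, 117.0]
tool_rot: [-3.14, 0.0, -1.437]
force: [0.3, -0.2, -1.5]
width: 12.8
gripper_force: 58.7
```

Call:
{"name": "send_rows", "arguments": {
  "series": [
    {"ax": 0, "ay": 0, "az": 0, "dx": 0, "dy": 0, "dz": 0.7, "hand": 1},
    {"ax": 0, "ay": 0, "az": 0, "dx": 0, "dy": 0, "dz": 1.4, "hand": 1},
    {"ax": 0, "ay": 0, "az": 0, "dx": 0, "dy": 0, "dz": 2, "hand": 1},
    {"ax": 0, "ay": 0, "az": 0, "dx": 0, "dy": 0, "dz": 2.6, "hand": 1},
    {"ax": 0, "ay": 0, "az": 0, "dx": 0, "dy": 0, "dz": 3, "hand": 1},
    {"ax": 0, "ay": 0, "az": 0, "dx": 0, "dy": 0, "dz": 3.4, "hand": 1}
  ]
}}

```text
clock: 14.95
eef_pos: [580.2, -224.7, 83.5]
tool_rot: [-3.14, -0.0, -1.437]
force: [-0.2, 0.4, -1.5]
width: 13.4
gripper_force: 58.7
```

Call:
{"name": "send_rows", "arguments": {
  "series": [
    {"ax": 0, "ay": 0, "az": 0, "dx": 0, "dy": 0, "dz": 0.2, "hand": 1},
    {"ax": 0, "ay": 0, "az": 0, "dx": 0, "dy": 0, "dz": 0.35, "hand": 1},
    {"ax": 0, "ay": 0, "az": 0, "dx": 0, "dy": 0, "dz": 0.45, "hand": 1},
    {"ax": 0, "ay": 0, "az": 0, "dx": 0, "dy": 0, "dz": 0.5, "hand": 1}
  ]
}}

```text
clock: 15.35
eef_pos: [580.2, -224.7, 78.9]
tool_rot: [-3.139, -0.0, -1.437]
force: [-0.1, 0.3, -0.9]
width: 13.5
gripper_force: 58.7
```

Call:
{"name": "send_rows", "arguments": {
  "series": [
    {"ax": 0, "ay": 0, "az": 0, "dx": 0, "dy": 0, "dz": 0.08, "hand": 1},
    {"ax": 0, "ay": 0, "az": 0, "dx": 0, "dy": 0, "dz": 0.16, "hand": 1},
    {"ax": 0, "ay": 0, "az": 0, "dx": 0, "dy": 0, "dz": 0.2, "hand": 1},
    {"ax": 0, "ay": 0, "az": 0, "dx": 0, "dy": 0, "dz": 0.2, "hand": 1}
  ]
}}

```text
clock: 15.75
eef_pos: [580.5, -224.7, 78.4]
tool_rot: [-3.138, 0.0, -1.437]
force: [-3.1, 1.0, 9.7]
width: 12.9
gripper_force: 60.5
```

Call:
{"name": "send_rows", "arguments": {
  "series": [
    {"ax": 0, "ay": 0, "az": 0, "dx": 0, "dy": 0, "dz": 0, "hand": 0.8},
    {"ax": 0, "ay": 0, "az": 0, "dx": 0, "dy": 0, "dz": 0, "hand": 0.6},
    {"ax": 0, "ay": 0, "az": 0, "dx": 0, "dy": 0, "dz": 0, "hand": 0.5},
    {"ax": 0, "ay": 0, "az": 0, "dx": 0, "dy": 0, "dz": 0, "hand": 0.5},
    {"ax": 0, "ay": 0, "az": 0, "dx": 0, "dy": 0, "dz": 0, "hand": 0.5},
    {"ax": 0, "ay": 0, "az": 0, "dx": 0, "dy": 0, "dz": -2, "hand": 0.5},
    {"ax": 0, "ay": 0, "az": 0, "dx": 0, "dy": 0, "dz": -6, "hand": 0.5},
    {"ax": 0, "ay": 0, "az": 0, "dx": 0, "dy": 0, "dz": -10, "hand": 0.5},
    {"ax": 0, "ay": 0, "az": 0, "dx": 0, "dy": 0, "dz": -14, "hand": 0.5},
    {"ax": 0, "ay": 0, "az": 0, "dx": 0, "dy": 0, "dz": -17, "hand": 0.5}
  ]
}}

```text
clock: 16.75
eef_pos: [580.3, -225.2, 249.5]
tool_rot: [-3.137, -0.001, -1.437]
force: [-0.3, 0.0, 0.8]
width: 42.8
gripper_force: 0.0
```

Run:
```python
from h import *
delta([579.3,-224,250],-1.437)
c,s=np.cos(.134),np.sin(.134);o0=np.array([579.3,-224,0]);Rz=np.array([[c,-s,0],[s,c,0],[0,0,1]])
for n,uv in (('scene',(308.6,180.5)),('top',(293,236))):
    o,d=ray(load(n),uv);ol=Rz.T@(o-o0);dl=d[0]@Rz
    p=ol+dl*((60-ol[1])/dl[1]);v=p-[35,60,95]
    print(n,p.round(1),'r',np.hypot(v[0],v[2]).round(1),'theta',(np.arctan2(24,95) and np.arctan2(v[2],-v[0])-np.arctan2(24,95)).round(3))
S=load('scene')
for th in (.9,1.0,1.1,1.2):
    a=np.arctan2(24,95)+th;print(th,[proj(load(n),o0+Rz@[35-98*np.cos(a),60,95+98*np.sin(a)])[0].round(1) for n in('scene','top','w6')])
w=snap('wrist','w8');cc=snap('scene','s8')
A=cv2.resize(w['pixels'],None,fx=.7,fy=.7);B=cv2.resize(cc['pixels'][150:310,260:420],None,fx=2.1,fy=2.1)
M=np.zeros((336,800,3),np.uint8);M[:,:448]=A;M[:,455:791]=B;cv2.imwrite('pics/m8.png',M[:,:,::-1])
```

```text
t 16.75 d(cm) [-0.13  0.08 -0.05] a [-0.004 -0.001 -0.   ] w 42.8 F [-0.3  0.   0.8] pos [ 580.3 -225.2  249.5] rpy [-3.137e+00 -1.000e-03 -1.437e+00]
scene [ 15.3  60.  196.3] r 103.2 theta 1.131
top [  1.3  60.  304.9] r 212.6 theta 1.164
0.9 [array([316.2, 193. ]), array([295.4, 252.1]), array([134. , 384.7])]
1.0 [array([312.8, 188.3]), array([294.7, 245.9]), array([114.3, 388.4])]
1.1 [array([309.3, 183.9]), array([293.9, 239.5]), array([ 94.6, 391. ])]
1.2 [array([305.8, 180. ]), array([293.1, 233.1]), array([ 75.3, 392.3])]
```

View pics/m8.png

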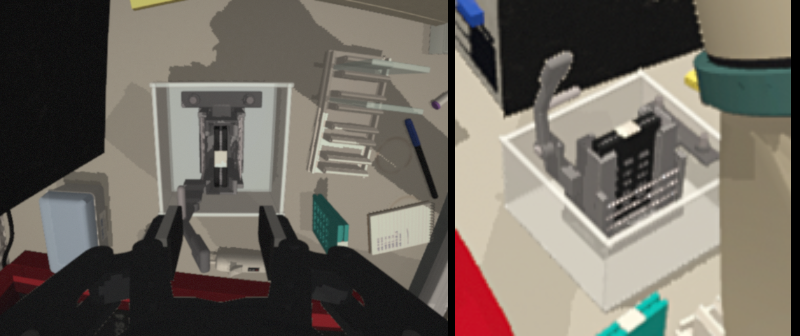

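The picture shows the cassette home between the guides (wrist crop (220,155)), the lever raised at about 1.15 rad with its paddle at scene crop (557,60), and the plates standing. Next I work out the lever push.

```bash
cat > lev.py <<'E'
from h import *
c,s=np.cos(.134),np.sin(.134);o0=np.array([579.3,-224]);Rz=np.array([[c,-s],[s,c]])
def cmd(X,y,Z):
    q=read_state();p=Rz.T@(q['eef_pos'][:2]-o0)
    return np.round([-(y-p[1])/10,-(X-p[0])/10,-(Z-q['eef_pos'][2])/10],2)
def path(ths,f=14.5):
    for th in ths:
        a=th+.2475;Px=35-98*np.cos(a);Pz=95+98*np.sin(a)
        X=Px+f*np.clip(th/.8,0,1);t=(Px-X+f)/np.cos(th) if th<1.2 else 0
        Z=Pz+t*np.sin(th);print(round(th,2),'XZ',round(X,1),round(Z,1),cmd(X,60,Z).tolist())
E
python3 - <<'E'
from lev import *
print(cmd(50,60,245),cmd(50,60,190)); path(np.arange(1.3,-.01,-.1))
print(onz(load('w8'),(150,100),0).round())
E
```

```text
[-6.26 -4.74  0.67] [-6.26 -4.74  6.17]
1.3 XZ 47.2 193.0 [-6.26, -4.46, 5.87]
1.2 XZ 37.4 192.3 [-6.26, -3.49, 5.94]
1.1 XZ 27.8 190.6 [-6.26, -2.52, 6.11]
1.0 XZ 18.4 187.9 [-6.26, -1.58, 6.38]
0.9 XZ 9.2 184.4 [-6.26, -0.67, 6.73]
0.8 XZ 0.5 179.9 [-6.26, 0.21, 7.18]
0.7 XZ -9.5 176.1 [-6.26, 1.21, 7.56]
0.6 XZ -19.0 170.9 [-6.26, 2.16, 8.07]
0.5 XZ -27.8 164.6 [-6.26, 3.04, 8.71]
0.4 XZ -35.9 157.2 [-6.26, 3.85, 9.45]
0.3 XZ -43.2 148.8 [-6.26, 4.58, 10.29]
0.2 XZ -49.7 139.6 [-6.26, 5.23, 11.21]
0.1 XZ -55.3 129.6 [-6.26, 5.79, 12.2]
-0.0 XZ -60.0 119.0 [-6.26, 6.26, 13.27]
[[ 750. -299.    0.]]
```

Call:
{"name": "send_rows", "arguments": {
  "series": [
    {"ax": 0, "ay": 0, "az": 0, "dx": 0, "dy": -3, "dz": 0, "hand": 1},
    {"ax": 0, "ay": 0, "az": 0, "dx": -3, "dy": -4.8, "dz": 0, "hand": 1},
    {"ax": 0, "ay": 0, "az": 0, "dx": -6.3, "dy": -4.8, "dz": 0, "hand": 1},
    {"ax": 0, "ay": 0, "az": 0, "dx": -6.3, "dy": -4.8, "dz": 0, "hand": 1},
    {"ax": 0, "ay": 0, "az": 0, "dx": -6.3, "dy": -4.8, "dz": 0, "hand": 1},
    {"ax": 0, "ay": 0, "az": 0, "dx": -6.3, "dy": -4.8, "dz": 2, "hand": 1},
    {"ax": 0, "ay": 0, "az": 0, "dx": -6.3, "dy": -4.8, "dz": 4, "hand": 1},
    {"ax": 0, "ay": 0, "az": 0, "dx": -6.3, "dy": -4.8, "dz": 6.1, "hand": 1},
    {"ax": 0, "ay": 0, "az": 0, "dx": -6.3, "dy": -4.8, "dz": 6.1, "hand": 1}
  ]
}}

```text
clock: 17.75
eef_pos: [616.5, -156.8, 182.8]
tool_rot: [3.138, 0.001, -1.44]
force: [-1.3, 0.7, -0.5]
width: 0.2
gripper_force: 0.0
```

Run:
```python
from lev import *
delta([620,-158,190],-1.437)
path(np.arange(1.2,-.01,-.1))
```

```text
t 17.75 d(cm) [ 0.16 -0.33 -0.72] a [ 0.004  0.001 -0.003] w 0.2 F [-1.3  0.7 -0.5] pos [ 616.5 -156.8  182.8] rpy [ 3.138e+00  1.000e-03 -1.440e+00]
1.2 XZ 37.4 192.3 [0.16, 0.84, -0.94]
1.1 XZ 27.8 190.6 [0.16, 1.81, -0.77]
1.0 XZ 18.4 187.9 [0.16, 2.75, -0.51]
0.9 XZ 9.2 184.4 [0.16, 3.66, -0.15]
0.8 XZ 0.5 179.9 [0.16, 4.53, 0.29]
0.7 XZ -9.5 176.1 [0.16, 5.54, 0.67]
0.6 XZ -19.0 170.9 [0.16, 6.49, 1.19]
0.5 XZ -27.8 164.6 [0.16, 7.37, 1.82]
0.4 XZ -35.9 157.2 [0.16, 8.18, 2.56]
0.3 XZ -43.2 148.8 [0.16, 8.91, 3.4]
0.2 XZ -49.7 139.6 [0.16, 9.56, 4.32]
0.1 XZ -55.3 129.6 [0.16, 10.12, 5.32]
-0.0 XZ -60.0 119.0 [0.16, 10.59, 6.38]
```

Call:
{"name": "send_rows", "arguments": {
  "series": [
    {"ax": 0, "ay": 0, "az": 0, "dx": 0.1, "dy": 0.8, "dz": -0.3, "hand": 1},
    {"ax": 0, "ay": 0, "az": 0, "dx": 0.1, "dy": 1.8, "dz": -0.3, "hand": 1},
    {"ax": 0, "ay": 0, "az": 0, "dx": 0.1, "dy": 2.8, "dz": 0, "hand": 1},
    {"ax": 0, "ay": 0, "az": 0, "dx": 0.1, "dy": 3.7, "dz": 0.3, "hand": 1},
    {"ax": 0, "ay": 0, "az": 0, "dx": 0.1, "dy": 4.5, "dz": 0.8, "hand": 1},
    {"ax": 0, "ay": 0, "az": 0, "dx": 0.1, "dy": 5.5, "dz": 1.2, "hand": 1},
    {"ax": 0, "ay": 0, "az": 0, "dx": 0.1, "dy": 6.5, "dz": 1.7, "hand": 1},
    {"ax": 0, "ay": 0, "az": 0, "dx": 0.1, "dy": 6.5, "dz": 1.7, "hand": 1}
  ]
}}

```text
clock: 18.55
eef_pos: [552.4, -165.5, 167.9]
tool_rot: [3.14, 0.001, -1.438]
force: [-0.0, 1.0, 0.2]
width: 0.0
gripper_force: 0.0
```

Run:
```python
from lev import *
path([.6,.5,.4,.3,.2,.1,0.])
```

```text
0.6 XZ -19.0 170.9 [0.15, 0.01, -0.31]
0.5 XZ -27.8 164.6 [0.15, 0.9, 0.33]
0.4 XZ -35.9 157.2 [0.15, 1.71, 1.07]
0.3 XZ -43.2 148.8 [0.15, 2.44, 1.9]
0.2 XZ -49.7 139.6 [0.15, 3.09, 2.82]
0.1 XZ -55.3 129.6 [0.15, 3.65, 3.82]
0.0 XZ -60.0 119.0 [0.15, 4.12, 4.88]
```

Call:
{"name": "send_rows", "arguments": {
  "series": [
    {"ax": 0, "ay": 0, "az": 0, "dx": 0.1, "dy": 0.9, "dz": 0.4, "hand": 1},
    {"ax": 0, "ay": 0, "az": 0, "dx": 0.1, "dy": 1.7, "dz": 1.1, "hand": 1},
    {"ax": 0, "ay": 0, "az": 0, "dx": 0.1, "dy": 2.4, "dz": 1.9, "hand": 1},
    {"ax": 0, "ay": 0, "az": 0, "dx": 0.1, "dy": 3.1, "dz": 2.8, "hand": 1},
    {"ax": 0, "ay": 0, "az": 0, "dx": 0.1, "dy": 3.65, "dz": 3.8, "hand": 1},
    {"ax": 0, "ay": 0, "az": 0, "dx": 0.1, "dy": 4, "dz": 4.5, "hand": 1},
    {"ax": 0, "ay": 0, "az": 0, "dx": 0.1, "dy": 4.1, "dz": 4.8, "hand": 1},
    {"ax": 0, "ay": 0, "az": 0, "dx": 0.1, "dy": 4.1, "dz": 4.8, "hand": 1}
  ]
}}

```text
clock: 19.35
eef_pos: [513.9, -171.9, 120.1]
tool_rot: [-3.141, 0.0, -1.438]
force: [0.7, 0.3, -0.9]
width: -0.3
gripper_force: 0.0
```

Call:
{"name": "send_rows", "arguments": {
  "series": [
    {"ax": 0, "ay": 0, "az": 0, "dx": 0, "dy": 0, "dz": 0.1, "hand": 1},
    {"ax": 0, "ay": 0, "az": 0, "dx": 0, "dy": 0, "dz": 0.2, "hand": 1},
    {"ax": 0, "ay": 0, "az": 0, "dx": 0, "dy": 0, "dz": 0.2, "hand": 1}
  ]
}}

```text
clock: 19.65
eef_pos: [514.9, -172.0, 119.4]
tool_rot: [-3.139, -0.0, -1.437]
force: [-0.7, 0.6, 5.1]
width: 0.3
gripper_force: 2.3
```

Run:
```python
from lev import *
delta([513.9,-171.9,119],-1.437)
for n in('wrist','scene','top'): snap(n,n+'9')
c=np.zeros((600,800,3),np.uint8)
S=load('scene9')['pixels'][150:310,260:420];W=load('wrist9')['pixels']
c[:360,:480]=cv2.resize(W,(480,360));c[:320,480:]=cv2.resize(S,(320,320));cv2.imwrite('pics/m9.png',c[:,:,::-1])
def P(x,y,z):return np.r_[o0+Rz@[x,y],z]
for th in (0,.3,.6,1.1):
    a=th+.2475;print(th,[proj(load(n),P(35-98*np.cos(a),60,95+98*np.sin(a)))[0].round() for n in('scene9','wrist9')])
# paddle-grey check where the raised lever was, scene, before and now
s8=load('s8')['pixels'].astype(int);s9=load('scene9')['pixels'].astype(int)
print(s8[174:192:3,308].tolist(),s9[174:192:3,308].tolist())
```

```text
t 19.65 d(cm) [-0.03  0.1   0.04] a [-0.003 -0.    -0.   ] w 0.3 F [-0.7  0.6  5.1] pos [ 514.9 -172.   119.4] rpy [-3.139 -0.    -1.437]
0 [array([336., 242.]), array([322., 315.])]
0.3 [array([332., 226.]), array([289., 353.])]
0.6 [array([325., 209.]), array([217., 397.])]
1.1 [array([309., 184.]), array([ 25., 448.])]
[[17, 17, 18], [157, 150, 145], [133, 128, 123], [87, 85, 82], [88, 85, 82], [95, 90, 87]] [[20, 20, 21], [19, 19, 19], [47, 46, 45], [42, 41, 41], [47, 45, 39], [17, 16, 17]]
```

Contact came at z = 119.4, the height of the paddle face with the lever fully down. Retreating, then checking numerically.

Call:
{"name": "send_rows", "arguments": {
  "series": [
    {"ax": 0, "ay": 0, "az": 0, "dx": 0, "dy": 0, "dz": -3, "hand": 1},
    {"ax": 0, "ay": 0, "az": 0, "dx": 0, "dy": 0, "dz": -7, "hand": 1},
    {"ax": 0, "ay": 0, "az": 0, "dx": 0, "dy": 0, "dz": -11, "hand": 1},
    {"ax": 0, "ay": 0, "az": 0, "dx": 0, "dy": 4, "dz": -13, "hand": 1},
    {"ax": 0, "ay": 0, "az": 0, "dx": 0, "dy": 8, "dz": -13, "hand": 1},
    {"ax": 0, "ay": 0, "az": 0, "dx": 0, "dy": 10, "dz": -13, "hand": 1},
    {"ax": 0, "ay": 0, "az": 0, "dx": 0, "dy": 10, "dz": -13, "hand": 1},
    {"ax": 0, "ay": 0, "az": 0, "dx": 0, "dy": 10, "dz": -13, "hand": 1}
  ]
}}

```text
clock: 20.6
eef_pos: [416.0, -185.2, 248.9]
tool_rot: [-3.138, -0.0, -1.437]
force: [0.3, -0.4, -0.7]
width: 0.1
gripper_force: 0.0
```

Run:
```python
from lev import *
delta([430,-172,250],-1.437)
t=snap('top','t10');t0=load('top')
# paddle mask in top: dark grey vs initial
g=cv2.cvtColor(t['pixels'],cv2.COLOR_RGB2GRAY).astype(int);g0=cv2.cvtColor(t0['pixels'],cv2.COLOR_RGB2GRAY).astype(int)
def P(x,y,z):return np.r_[o0+Rz@[x,y],z]
for th in(0,.1,.3):
    a=th+.2475;print(th,proj(t,P(35-98*np.cos(a),60,95+98*np.sin(a)))[0].round(1), 'outer end',proj(t,P(35-98*np.cos(a)-15*np.cos(th),60,95+98*np.sin(a)+15*np.sin(th)))[0].round(1))
for r in range(262,302,3): print(r,g[r,292:316].tolist())
print('finger',proj(t,P(0,20,114))[0],proj(t,P(0,55,114))[0])
for n,u in(('plates',(slice(320,375),slice(370,410))),):
    print(np.abs(g-g0)[u].mean())
```

```text
t 20.6 d(cm) [-1.13 -1.56 -0.1 ] a [-0.004 -0.    -0.   ] w 0.1 F [ 0.3 -0.4 -0.7] pos [ 416.  -185.2  248.9] rpy [-3.138 -0.    -1.437]
0 [300.3 289.8] outer end [301.4 299. ]
0.1 [300.  287.8] outer end [301.1 297. ]
0.3 [299.2 282. ] outer end [300.3 290.8]
262 [201, 205, 152, 127, 122, 115, 115, 86, 195, 202, 200, 200, 205, 136, 122, 105, 63, 79, 73, 67, 71, 67, 60, 51]
265 [201, 204, 166, 117, 121, 121, 117, 93, 122, 198, 203, 201, 206, 143, 74, 117, 124, 64, 50, 51, 52, 51, 51, 50]
268 [201, 203, 206, 131, 125, 122, 118, 111, 103, 197, 201, 202, 204, 166, 76, 118, 122, 89, 93, 139, 180, 156, 143, 147]
271 [203, 201, 205, 144, 119, 121, 119, 119, 84, 196, 203, 202, 201, 210, 108, 47, 46, 51, 56, 71, 75, 70, 70, 70]
274 [199, 201, 202, 202, 123, 120, 121, 117, 99, 124, 197, 204, 201, 207, 145, 120, 124, 96, 60, 48, 78, 74, 107, 112]
277 [195, 200, 202, 207, 132, 123, 122, 116, 112, 108, 198, 204, 202, 202, 201, 201, 202, 202, 200, 202, 200, 201, 201, 200]
280 [197, 206, 177, 151, 105, 115, 123, 120, 116, 95, 111, 103, 108, 91, 195, 202, 202, 201, 201, 200, 201, 200, 200, 200]
283
[... 226 characters left out ...]
00, 200, 200, 199]
289 [167, 151, 110, 122, 124, 124, 114, 125, 121, 116, 103, 116, 117, 117, 85, 162, 200, 201, 200, 201, 201, 202, 200, 201]
292 [199, 174, 104, 111, 124, 123, 112, 128, 122, 118, 112, 120, 118, 120, 96, 122, 197, 203, 199, 200, 200, 200, 200, 200]
295 [233, 165, 135, 110, 124, 125, 124, 122, 122, 123, 122, 120, 118, 118, 108, 73, 194, 211, 212, 222, 227, 230, 230, 230]
298 [227, 215, 230, 168, 120, 112, 109, 141, 141, 125, 162, 201, 194, 186, 171, 182, 177, 163, 162, 148, 148, 134, 129, 131]
301 [165, 120, 88, 88, 90, 87, 87, 89, 88, 88, 86, 88, 86, 89, 88, 89, 88, 88, 90, 88, 88, 89, 90, 89]
finger [319.77898007 251.03164924] [298.85458892 253.61607536]
41.018181818181816
```

```bash
python3 -c "
from h import *
print(finish_job())"
```

```text
the job is handed in; nothing more can be done
None
```

The job is handed in at about 20.6 s of the 64 s allowed: the cassette is fully home in the tank's guides and the hold-down lever is down on it. Both plates were standing when last seen, just before the lever push, and I kept clear of the bottle and tip box. The judge's verdict was not shown.

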